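Change the broken speed knob on the grinder's controller and hold the spindle pressed in

TASK

The knob of the grinder's speed controller has broken off, leaving its flat round stump on the spindle: prise the stump off with the forked lifter and leave the stump and the lifter lying on the bench, clear of the controller. Then turn the new pointer knob so that the flat in its bore matches the flat of the spindle, push it fully home and press the spindle in to its stop. Finish while still gripping the knob and holding it pressed in (the spindle springs back up when let go); leave the other tools and parts on the bench where they are.

Things in the scene. Friction and masses are not known exactly. Their poses are not given: they have to be found in the camera images.
- controller: speed controller of the grinder: grey metal box 160 x 130 x 50 mm (x, y, z) on its back, fixed to the bench, flat bare metal panel facing up at 50 mm; origin at the centre of its underside. The spindle stands upright on the panel, 20 mm from the middle towards -x (60 mm from the -x edge, 65 mm from the side edges). A switch and a lamp, up to 7 mm high, at (+50, +/-32) mm.
- spindle_end (a point): centre of the spindle's top end, 25 mm above the panel unless pressed; z up. A round collar 20 mm across rises 9 mm above the panel; on it stands a D-section 14 mm across, 16 mm long, its one flat 2.2 mm from the axis on this point's +x side. Sprung catches in the sides (+/-y), 8 mm above the collar, snap back when a part is pushed or pulled over them (5 to 7 N).
- spindle_seat (a point): centre of the collar's top, on which the stump sits; the new knob is home when its origin is here (the spindle's end then bottoms in its bore); axes as spindle_end, 16 mm below it. Round the collar's foot lies a brass bush 23 mm across, 2.2 mm high.
- spindle (a joint): how far the spindle is pressed in, m: 0 = up, 0.005 = fully in, at its stop. A spring pushes it up with 3 N at the start and 8 N at the stop.
- spindle_turn (a joint): angle of the spindle about its axis relative to the controller, rad, counter-clockwise from above; at 0 the flat faces the controller's +x. It turns stiffly (0.12 N m).
- old_knob: stump of the old knob: black disc 56 mm across, 5 mm thick, with a bevelled edge that fingers slip off, a jagged broken ring up to 5 mm high on top and a round 16.4 mm hole through which the spindle's end shows; 30 g. It sits on the collar, its underside 9 mm above the panel, held down by the catches. Origin at the centre of its underside, z up.
- new_knob: new black pointer knob standing on the bench: round skirt 42 mm across, 7 mm high; on it a bar grip 20 mm wide (y), 43 mm long (x), up to 34 mm; white line at the pointed end, +x. D bore in the underside: 16 mm deep, 15.6 mm across, flat 3.2 mm from the axis on the +x side: it goes on only with its +x within about 9 degrees of the spindle's. 45 g. Origin: centre of underside.
- lifter: forked lifter lying on the bench, underside flat, 197 mm long: wooden handle 23 mm wide, 18 mm high (x = -120 to -18 mm), flat steel blade 3.5 mm thick with two prongs pointing to +x, 28 mm free between them, 42 mm over both, slot from x = 34 mm to the tips at 77 mm (1.6 mm thin). 120 g. Origin on the underside, between handle and fork, z up.
- lifter_grip (a point): place to grip the lifter, near its centre of mass: 40 mm behind its origin (x = -40 mm), at half the height of the handle (9 mm above the underside); same axes as lifter
- lifter_fork (a point): point between the prongs that should stand at the spindle's axis, top of the prongs: x = +50 mm, 3.5 mm above the underside; same axes as lifter
- tin: flat green tin, 66 x 108 x 26 mm, a bystander; origin at the centre of its underside
- nut: rusty hex nut, 19 x 21 x 10 mm, a bystander; origin at the centre of its underside
- carton: small yellow fuse carton, 56 x 38 x 26 mm, a bystander; origin at the centre of its underside
There are look-alikes about, which are no part of the job. Leave any orange or pink look-alike of the old_knob alone.

How it is judged:
By the outcome, as a careful person would: the job done as asked, in the order asked, and still so for the second after the job is handed in, while the arm keeps its last pose, push and grip.
It also fails if it takes over 64 s, if anything falls off the work surface, if the arm or the gripper's body presses on something with over 40 N, if the wrist force passes 120 N, or if a joint passes its speed limit or range.

ROBOT

A 7-joint arm with a two-finger parallel gripper is mounted at the origin on a cart in front of the work surface, level with it; the furniture and walls round the work are solid. World frame = base frame: x ahead of the robot, y to its left, z up, the work surface at z = 0. Lengths are in m, angles in rad, forces in N, time in s.
With the tool pointing down it reaches from about 0.4 to 0.85 m from the base axis. Payload 4.5 kg.
Tool frame: the origin (TCP) lies at the very end of the fingers, on their centre line; the grasp point (between the pads) lies 19 mm behind it; z points along the fingers, y is the line along which they close (so a half turn about z gives the same grasp; the last joint's range is limited). The gripper opens to 85 mm and grips with 20 to 120 N. Pads are 22 mm wide; open, the fingers measure 114 mm over their backs; the gripper's body (76 mm by 85 mm) begins 54 mm behind the grasp point. The pads swing forward as they close: fully open they stand 13 mm farther back than shut.
Start: joints at [-1.187, 0.689, -0.195, 1.565, 0.157, 0.902, -0.215], TCP at [0.214, 0.587, 0.231] pointing down, gripper open.
Joint ranges: [-3.01, 3.01], [-0.46, 2.08], [-1.47, 1.51], [0.13, 2.56], [-1, 4.14], [0.04, 2.09], [-2.66, 2.66]. Speed limits (rad/s): [2.57, 2.57, 3.14, 3.14, 3.14, 3.14, 3.14].

INTERFACE

Orientations are given as [roll, pitch, yaw] about the fixed x, y, z axes, in that order (R = Rz(yaw) Ry(pitch) Rx(roll)).
In Python, from rig import ctrl gives the robot as it stands.
- The arm moves only by the tool jog_arm, never from a script. Its argument "series" is a list of rows, each an object with "travel": the shift along the world's x, y, z in mm, a list of three; "spin": the turn about the world's z in rad. A call has 1 to 20 rows; each row is the pose to reach, as a shift and turn from the pose commanded when the call began; what a row does not reach only later rows make up. A row lasts 1/12 s, in which the tool goes at most 41.7 mm and 7.16 degrees, less where a joint would pass 70% of its speed; a pose out of reach is approached as far as the arm can. A call with a gripper value outside its range is refused whole. "hand" is the finger opening in mm, from 0 to 85.4, set as the call begins (left out, the last holds). The fingers move at their own pace and stop on an object; "force" is the grip in N (left out, the last holds). Time passes only in rows, so rows that repeat a pose let the fingers close. It gives the time, the measured TCP pose, the force, the opening and the grip force at its end, in the units of the state.
- ctrl.sense(): the state, without advancing time (a new reading comes with each control period).
- ctrl.snapshot(name): name is "side" or "top" or "wrist"; returns a dict with "img" (420x560x3 uint8, red, green, blue), "range_z" (420x560 float32, m along the optical axis (not along the pixel's ray), 0 where there is no reading), "fx", "fy", "cx", "cy" (pixels), "position" and "orientation" of the camera in the world. Camera axes: x right, y down, z forward; pixel columns grow to the right and rows downward; lengths in m; the calibration is good to about 2 mm. A picture is of the moment at which its call begins.
- ctrl.hand_in(): hands the job in; it is judged then, once.
The state is a dict: "t": time; "joint_positions": joint angles; "qvel": joint speeds; "joint_torque": joint torques, N m; "position": TCP position; "eef_rot": TCP orientation; "contact_force": force on the tool from outside, world axes, zero at the start; "moment": the same for the moment, N m; "opening": opening from 0.0 (shut) to 1.0 (fully open); "gripper_force": force on a finger pad.
Only numpy, scipy, OpenCV 4.12 (cv2) and the standard library are available. Lean on these libraries where they do the work, as an engineer would, in place of code of your own. Each camera call takes 0.05 s, during which the arm holds its last target. There are 200 camera calls.

## Working session

There is one attempt and no reset: what is moved stays moved. The work goes in short steps, Python scripts to look and compute and a tool call to move; the robot and the scene stay as the last step left them, time stands still between calls to the robot, and variables do not carry over. Pictures are saved under pics/ and viewed, at most 10 in all, crops included, and the job is handed in when it is done.

Besides the shell and the picture viewer there is one more tool, called after "Call:" as a command line: name --argument value ..., lists and objects as JSON in quotes. jog_arm: Moves the arm, as the interface text tells. Its arguments: {"type":"object","properties":{"series":{"type":"array","items":{"type":"object","properties":{"travel":{"type":"array","items":{"type":"number"}},"spin":{"type":"number"}}}},"hand":{"type":"number"},"force":{"type":"number"}},"required":["series"]}

```bash
mkdir -p pics; ls
cat > h.py <<'E'
import numpy as np, cv2
from rig import ctrl
from scipy.spatial.transform import Rotation as R
def rot(o):
    o=np.array(o,float)
    if o.shape==(3,3): return o
    return R.from_euler('xyz',o).as_matrix() if o.size==3 else R.from_quat(o).as_matrix()
def snap(n):
    s=ctrl.snapshot(n); s['R']=rot(s['orientation']); s['p']=np.array(s['position']); return s
def save(s,f): cv2.imwrite('pics/'+f,s['img'][:,:,::-1])
def plane(s,uv,z):
    uv=np.atleast_2d(uv).astype(float)
    d=np.c_[(uv[:,0]-s['cx'])/s['fx'],(uv[:,1]-s['cy'])/s['fy'],np.ones(len(uv))]@s['R'].T
    return s['p']+d*((z-s['p'][2])/d[:,2])[:,None]
def cloud(s):
    v,u=np.indices(s['range_z'].shape); z=s['range_z']
    c=np.stack([(u-s['cx'])/s['fx']*z,(v-s['cy'])/s['fy']*z,z],-1)
    return c@s['R'].T+s['p']
E
python3 - <<'E'
from h import *
for n in('top','side'):
    s=snap(n); save(s,n+'0.png'); print(n,s['p'],s['orientation'],s['fx'],s['cx'],s['cy'])
print(ctrl.sense())
E
```

```text
pics
top [ 0.48364798 -0.03248336  1.02770522] [-3.06105101  0.00375987 -1.57652938] 439.4634008742628 280.8588959594215 210.696994752648
side [ 0.57753849 -0.91602808  0.47237345] [-1.99803082 -0.02225964  0.0171644 ] 464.4974452756678 275.96258268021273 206.8077565857468
{'t': 0.1, 'joint_positions': array([-1.18720773,  0.68989458, -0.19451146,  1.56624546,  0.15731254,
        0.9025026 , -0.21511884]), 'qvel': array([-0.00095383, -0.00134417, -0.00055721, -0.00314292, -0.0013034 ,
        0.00029907, -0.00015167]), 'joint_torque': array([-2.41767157e-03, -5.40602267e+01, -1.27080772e+00, -1.58986491e+01,
        9.53879789e-03,  4.43881319e-03,  1.18814791e-05]), 'position': array([0.21403665, 0.58658586, 0.23056603]), 'eef_rot': array([-3.13993997e+00,  1.37556603e-04,  2.79186344e+00]), 'contact_force': array([-0.7280159 ,  0.23982594,  0.00222985]), 'moment': array([0.0019647 , 0.02631228, 0.06303914]), 'gripper_force': 0.0, 'opening': 1.000499455437218}
```

View pics/top0.png

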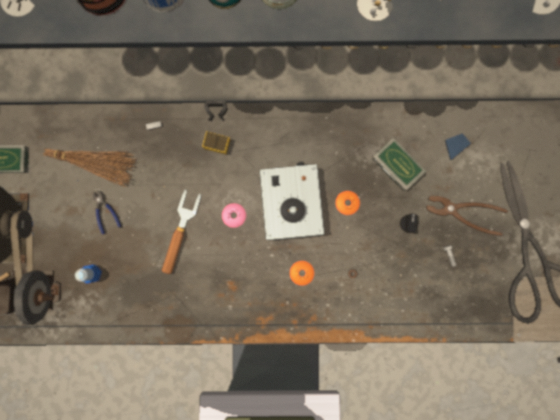

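View pics/side0.png

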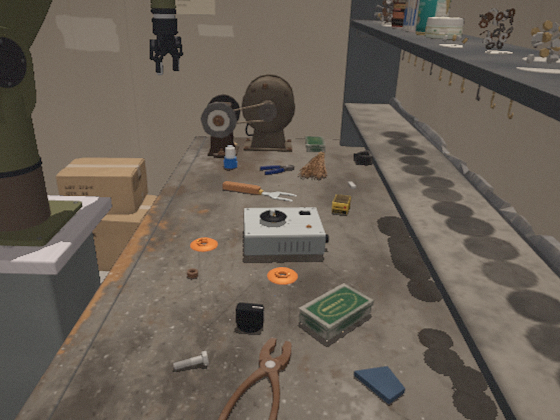

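The top view shows the controller at about (292,202) with the stump at (293,210). The lifter runs from (167,270) to its tips near (190,195), and the new knob is at (410,224). The pink and orange rings are decoys.

Run:
```python
from h import *
s=snap('top'); im=s['img']; c=cloud(s); hsv=cv2.cvtColor(im,cv2.COLOR_RGB2HSV)
# controller: depth
roi=lambda x0,y0,x1,y1:(slice(y0,y1),slice(x0,x1))
def pts(mask,x0,y0,x1,y1):
    m=np.zeros(mask.shape,bool); r=roi(x0,y0,x1,y1); m[r]=mask[r]
    v,u=np.nonzero(m); return np.c_[u,v]
print('bench z',np.median(c[280:300,220:280,2]))
p=pts((c[...,2]>.04)&(c[...,2]<.057),240,150,345,250); P=c[p[:,1],p[:,0]]
rc=cv2.minAreaRect((P[:,:2]*1000).astype(np.float32)); print('controller',rc,np.median(P[:,2]))
g=hsv[...,2]
p=pts(g<70,272,190,314,228); Q=plane(s,p,.063); rc=cv2.minAreaRect((Q[:,:2]*1000).astype(np.float32)); print('stump',rc,len(p))
# lifter handle
p=pts((hsv[...,1]>130)&(hsv[...,0]<15)&(g>90),158,222,190,276); Q=plane(s,p,.014); print('handle',cv2.minAreaRect((Q[:,:2]*1000).astype(np.float32)),len(p))
p=pts((hsv[...,1]<50)&(g>130),170,185,205,234); Q=plane(s,p,.0035); print('blade',cv2.minAreaRect((Q[:,:2]*1000).astype(np.float32)),len(p))
p=pts(g<50,395,208,425,240); Q=c[p[:,1],p[:,0]]; print('knob',cv2.minAreaRect((Q[:,:2]*1000).astype(np.float32)),len(p),Q[:,2].max())
def crop(x0,y0,x1,y1,k): return cv2.resize(im[roi(x0,y0,x1,y1)],None,fx=k,fy=k,interpolation=cv2.INTER_CUBIC)
a=crop(252,158,332,248,6); b=crop(390,200,430,245,12); d=crop(155,180,210,280,5)
H=540; o=np.zeros((600,800,3),np.uint8)
def r(i,w,h): return cv2.resize(i,(w,h))
o[:405,:360]=r(a,360,405); o[:405,360:720]=r(b,360,405)
cv2.imwrite('pics/crop1.png',o[:405,:720,::-1])
```

```text
bench z -5.257765849919771e-05
controller ((583.7000732421875, -51.84288024902344), (159.0960693359375, 129.67457580566406), 5.040920734405518) 0.04979400598835637
stump ((564.7080688476562, -62.63374328613281), (45.524742126464844, 31.2955322265625), 12.787477493286133) 123
handle ((472.3499755859375, 220.34922790527344), (22.6141300201416, 99.4485855102539), 72.2241439819336) 414
blade ((572.4278564453125, 190.69927978515625), (48.47739028930664, 86.98736572265625), 72.27738952636719) 464
knob ((532.6715698242188, -325.04901123046875), (21.04900550842285, 34.29593276977539), 84.30329895019531) 94 0.037508112248178405
```

View pics/crop1.png

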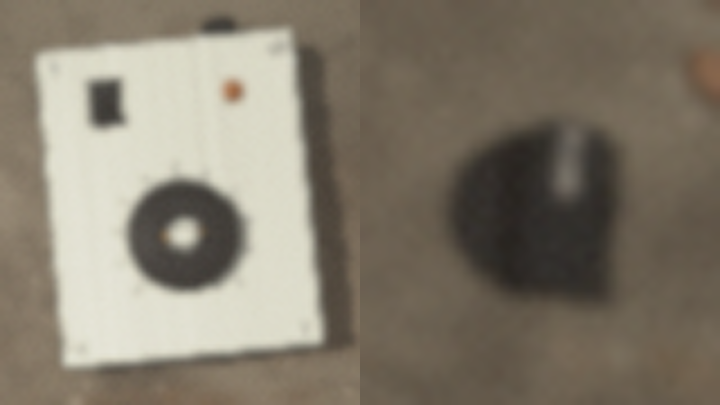

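The left crop shows the controller with its switch and lamp up, towards world +x, so its yaw is about +5°. The right crop shows the knob with its white line towards image up, about world +x. Next I'll move over the lifter for a wrist view.

Call:
jog_arm --series '[{"travel": [40,-100,30],"spin": 0},{"travel": [86,-257,30],"spin": 0},{"travel": [86,-257,30],"spin": 0},{"travel": [86,-257,30],"spin": 0},{"travel": [86,-257,30],"spin": 0},{"travel": [86,-257,30],"spin": 0},{"travel": [86,-257,30],"spin": 0},{"travel": [310,-377,-10],"spin": 0.04},{"travel": [310,-377,-10],"spin": 0.04},{"travel": [310,-377,-10],"spin": 0.04},{"travel": [310,-377,-10],"spin": 0.04},{"travel": [310,-377,-10],"spin": 0.04},{"travel": [310,-377,-10],"spin": 0.04},{"travel": [310,-377,-10],"spin": 0.04},{"travel": [310,-377,-10],"spin": 0.04},{"travel": [310,-377,-10],"spin": 0.04}]'

```text
t: 1.48
position: [0.5235, 0.2103, 0.2208]
eef_rot: [-3.141, -0.002, 2.831]
contact_force: [-1.0, 0.2, 0.4]
opening: 0.998
gripper_force: 0.0
```

Run:
```python
from h import *
s=snap('wrist'); save(s,'w1.png'); im=s['img']; hsv=cv2.cvtColor(im,cv2.COLOR_RGB2HSV); c=cloud(s)
st=ctrl.sense(); print(st['t'],st['position'],st['eef_rot'],s['p'],s['fx'])
z=c[...,2]
m=(z>.010)&(z<.025)&(hsv[...,1]>110)&(hsv[...,0]<20)
n,l,stt,cc=cv2.connectedComponentsWithStats(m.astype(np.uint8)); k=1+np.argmax(stt[1:,4])
P=c[l==k]; print('handle',cv2.minAreaRect((P[:,:2]*1000).astype(np.float32)),stt[k],P[:,2].max())
```

```text
1.5333 [0.52271168 0.21132567 0.2212009 ] [ 3.14133489e+00 -1.74162302e-03  2.83346639e+00] [0.45417869 0.23189588 0.36299091] 369.58432538102426
handle ((671.7880859375, 389.1345520019531), (142.8578643798828, 75.521240234375), 86.60560607910156) [ 419  231  141   68 5889] 0.024084577997253165
```

View pics/w1.png

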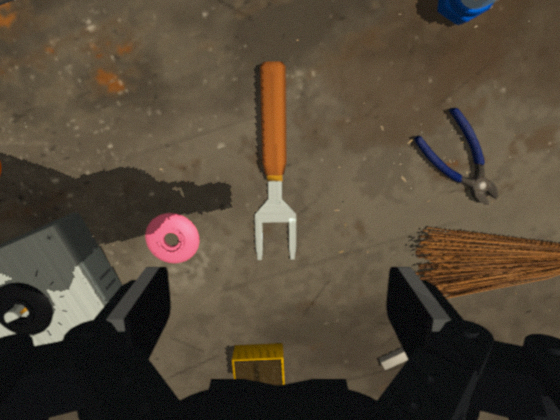

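The wrist view shows the lifter nearly vertical, with the handle from (274,62) to (276,180) and the prong tips at (260,260) and (293,259).

Run:
```python
from h import *
s=snap('wrist'); im=s['img']; hsv=cv2.cvtColor(im,cv2.COLOR_RGB2HSV).astype(int)
def rect(m,x0,y0,x1,y1,z):
    k=np.zeros(m.shape,bool);k[y0:y1,x0:x1]=m[y0:y1,x0:x1]
    v,u=np.nonzero(k);P=plane(s,np.c_[u,v],z)[:,:2]*1000
    return cv2.minAreaRect(P.astype(np.float32)),len(P)
print(rect((hsv[...,0]<18)&(hsv[...,1]>150)&(hsv[...,2]>70),250,50,300,190,.012))
print(rect((hsv[...,1]<60)&(hsv[...,2]>120),245,180,310,270,.003))
print(ctrl.sense()['eef_rot'])
```

```text
(((476.3201904296875, 219.69911193847656), (22.20612335205078, 106.6061782836914), 72.65281677246094), 2703)
(((572.0675659179688, 190.807373046875), (43.23815155029297, 85.3424072265625), 73.13558197021484), 1589)
[ 3.14114792e+00 -1.50739378e-03  2.83474736e+00]
```

Call:
jog_arm --series '[{"travel": [-20,2,-40],"spin": 0.01},{"travel": [-20,2,-80],"spin": 0.01},{"travel": [-20,2,-120],"spin": 0.01},{"travel": [-20,2,-160],"spin": 0.01},{"travel": [-20,2,-195],"spin": 0.01},{"travel": [-20,2,-212],"spin": 0.01},{"travel": [-20,2,-217],"spin": 0.01},{"travel": [-20,2,-217],"spin": 0.01},{"travel": [-20,2,-217],"spin": 0.01}]' --hand 45

```text
t: 2.33
position: [0.5042, 0.2135, 0.0055]
eef_rot: [3.14, 0.001, 2.843]
contact_force: [-0.5, 0.7, 0.3]
opening: 0.53
gripper_force: 0.0
```

Call:
jog_arm --series '[{"travel": [0,-1,-2],"spin": 0},{"travel": [0,-1,-2],"spin": 0},{"travel": [0,-1,-2],"spin": 0},{"travel": [0,-1,-2],"spin": 0},{"travel": [0,-1,-2],"spin": 0},{"travel": [0,-1,-2],"spin": 0}]' --hand 0 --force 120

```text
t: 2.83
position: [0.5051, 0.2116, 0.0043]
eef_rot: [3.139, 0.002, 2.842]
contact_force: [-1.1, 0.7, 5.8]
opening: 0.226
gripper_force: 118.4
```

Call:
jog_arm --series '[{"travel": [0,0,30],"spin": 0},{"travel": [0,0,70],"spin": -0.12},{"travel": [-10,-30,110],"spin": -0.24},{"travel": [-25,-60,110],"spin": -0.36},{"travel": [-40,-100,110],"spin": -0.49},{"travel": [-60,-140,110],"spin": -0.49},{"travel": [-60,-140,110],"spin": -0.49},{"travel": [-60,-140,110],"spin": -0.49}]'

```text
t: 3.5
position: [0.4424, 0.0675, 0.1133]
eef_rot: [-3.139, 0.001, 2.346]
contact_force: [-0.5, 1.0, -1.6]
opening: 0.231
gripper_force: 118.3
```

Run:
```python
from h import *
s=snap('wrist'); save(s,'w2.png'); im=s['img']; st=ctrl.sense(); print(st['t'],st['position'],st['eef_rot'],st['contact_force'],st['opening'])
d=s['range_z']; print(np.round(d[60:290:15,276],3))
s=snap('side'); save(s,'s2.png')
```

```text
3.55 [0.44422446 0.07011703 0.11323454] [3.14063024e+00 7.82827422e-04 2.34950673e+00] [ 0.29185622  0.85207256 -0.88223787] 0.23439162041257255
[0.238 0.122 0.122 0.123 0.127 0.128 0.128 0.13  0.132 0.133 0.135 0.137
 0.138 0.14  0.142 0.145]
```

View pics/w2.png

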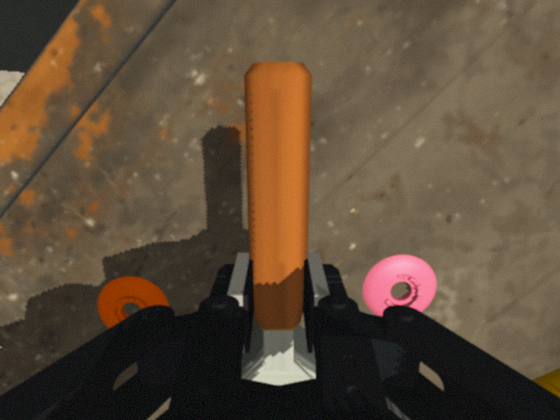

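The wrist view shows the handle gripped straight between the pads, with its rear end at row 62. The fork is hidden under the gripper, so I'll measure it from the top view.

Run:
```python
from h import *
s=snap('wrist'); c=cloud(s); st=ctrl.sense(); print(st['position'],st['eef_rot'])
t=st['position']; a=st['eef_rot'][2]-np.pi  # lifter yaw guess
hsv=cv2.cvtColor(s['img'],cv2.COLOR_RGB2HSV)
m=(hsv[...,1]>150)&(hsv[...,0]<20)&(s['range_z']<.16)&(s['range_z']>.05)
P=c[m]; d=P-t; x=d[:,0]*np.cos(a)+d[:,1]*np.sin(a); y=-d[:,0]*np.sin(a)+d[:,1]*np.cos(a)
print('yaw guess deg',np.degrees(a),'x',np.percentile(x,[.5,99.5])*1000,'y',np.percentile(y,[1,50,99])*1000)
k=abs(y-np.median(y))<.004
f=np.polyfit(x[k],d[k,2],1); print('pitch slope deg',np.degrees(np.arctan(f[0])),'handle top above tcp @0',f[1]*1000)
g=np.polyfit(x,y,1); print('yaw slope',np.degrees(np.arctan(g[0])))
s=snap('top'); c=cloud(s); P=c.reshape(-1,3); d=P-t; x=d[:,0]*np.cos(a)+d[:,1]*np.sin(a); y=-d[:,0]*np.sin(a)+d[:,1]*np.cos(a)
k=(x>.03)&(x<.14)&(abs(y)<.035)&(P[:,2]>.08)&(P[:,2]<.14)
for lo in range(40,130,8):
    q=k&(x>lo/1e3)&(x<(lo+8)/1e3)
    if q.sum()>2: print(lo,q.sum(),np.round([y[q].min()*1e3,y[q].max()*1e3,np.median(d[q,2])*1e3],1))
o=cv2.resize(s['img'][130:230,190:310],None,fx=6,fy=6); cv2.imwrite('pics/top2.png',o[:,:,::-1])
```

```text
[0.44542228 0.07252339 0.11285968] [3.13860563e+00 5.23999347e-04 2.35310056e+00]
yaw guess deg -45.17726913899762 x [-82.03995511  18.30926855] y [-12.55487252  -1.45347688   9.46820873]
pitch slope deg -0.1452016523209689 handle top above tcp @0 13.22480561123952
yaw slope -0.07134778175293573
40 25 [-6.1  7.1 -0.6]
48 49 [-12.1  14.4  -0.8]
56 64 [-19.3  20.4  -1.3]
64 73 [-19.4  20.5  -1.1]
72 22 [-19.3  20.6  -1.9]
80 27 [-19.5  20.5  -1.2]
88 22 [-19.5  20.4  -1.1]
96 26 [-19.5  20.4  -1.4]
104 18 [-19.4  20.4  -2.2]
112 3 [-16.5  19.1  -1.3]
```

View pics/s2.png

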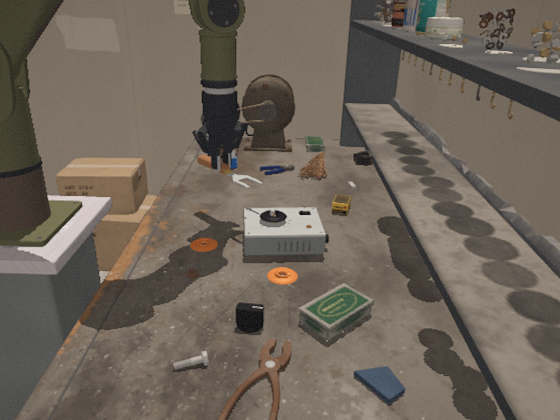

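The side view shows the lifter held level, and the top cloud confirms it: the underside is 4.8 mm below the TCP and the fork point is 88 mm ahead.

Call:
jog_arm --series '[{"travel": [8,-15,0],"spin": 0},{"travel": [8,-15,-30],"spin": 0},{"travel": [8,-15,-50],"spin": 0},{"travel": [8,-15,-55],"spin": 0},{"travel": [8,-15,-55],"spin": 0},{"travel": [8,-15,-55],"spin": 0}]'

```text
t: 4.2
position: [0.4524, 0.0571, 0.0575]
eef_rot: [3.141, -0.0, 2.353]
contact_force: [-0.5, -0.4, -0.4]
opening: 0.229
gripper_force: 118.3
```

Run:
```python
from h import *
s=snap('top'); c=cloud(s); st=ctrl.sense(); print(st['t'],st['position'],st['eef_rot'],st['contact_force'])
g=cv2.cvtColor(s['img'],cv2.COLOR_RGB2GRAY)
m=np.zeros_like(g); m[188:232,270:316]=(g[188:232,270:316]<105)
n,l,q,cc=cv2.connectedComponentsWithStats(m); k=1+np.argmax(q[1:,4]); print(q[k])
v,u=np.nonzero(l==k); P=plane(s,np.c_[u,v],.062)[:,:2]*1e3
print('circle',cv2.minEnclosingCircle(P.astype(np.float32)), P.mean(0))
# stump by depth
z=c[...,2][188:232,270:316]; v,u=np.nonzero((z>.0565)&(z<.072)); P=c[v+188,u+270][:,:2]*1e3
print('depth circle',cv2.minEnclosingCircle(P.astype(np.float32)),np.median(P,0),len(P))
t=st['position']; a=st['eef_rot'][2]-np.pi; P=c.reshape(-1,3); d=P-t; x=d[:,0]*np.cos(a)+d[:,1]*np.sin(a); y=-d[:,0]*np.sin(a)+d[:,1]*np.cos(a)
k=(x>.095)&(x<.118)&(abs(y)<.025)&(abs(y)>.015)&(abs(d[:,2])<.015); print(k.sum(),np.median(P[k,2]),y[k].min(),y[k].max(),x[k].max())
s=snap('side'); im=s['img']; o=cv2.resize(im[190:260,190:330],None,fx=5,fy=5,interpolation=cv2.INTER_CUBIC); cv2.imwrite('pics/s3.png',o[:,:,::-1])
```

```text
4.25 [0.45266686 0.05693413 0.05794522] [3.14046398e+00 2.99616186e-04 2.35287654e+00] [ 0.6345343  -0.59846252 -1.26198474]
[282 199  23  23 370]
circle ((563.7655639648438, -55.67416763305664), 25.97827911376953) [563.15606027 -55.94432668]
depth circle ((557.7793579101562, -41.871788024902344), 41.12635040283203) [563.12686986 -53.7262853 ] 480
100 0.051132803826961726 -0.024404951961792536 0.024726182810786396 0.11793326901434534
```

View pics/s3.png

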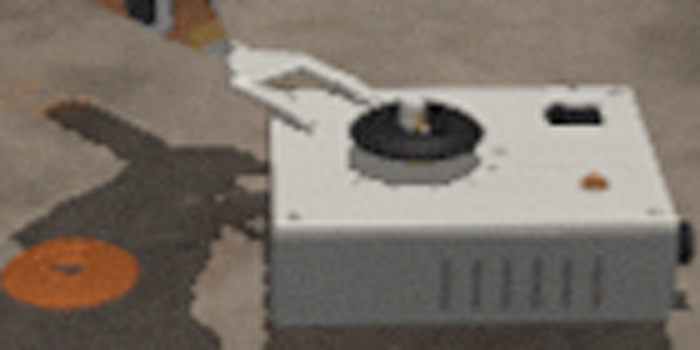

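The side crop shows both prongs level just above the panel, left of the stump at about (415,130), and aimed under it. Inserting now.

Call:
jog_arm --series '[{"travel": [10,-10,0],"spin": 0},{"travel": [20,-20,0],"spin": 0},{"travel": [30,-30,0],"spin": 0},{"travel": [38,-38,0],"spin": 0},{"travel": [45,-45,0],"spin": 0},{"travel": [49,-49,0],"spin": 0},{"travel": [49,-49,0],"spin": 0},{"travel": [49,-49,0],"spin": 0}]'

```text
t: 4.97
position: [0.5009, 0.0074, 0.0574]
eef_rot: [3.141, -0.0, 2.352]
contact_force: [-0.6, 0.9, -2.2]
opening: 0.235
gripper_force: 118.3
```

Inserted with no contact force. Now lifting slowly.

Call:
jog_arm --series '[{"travel": [0,0,2],"spin": 0},{"travel": [0,0,4],"spin": 0},{"travel": [0,0,6],"spin": 0},{"travel": [0,0,8],"spin": 0},{"travel": [0,0,10],"spin": 0},{"travel": [0,0,12],"spin": 0},{"travel": [0,0,14],"spin": 0},{"travel": [0,0,16],"spin": 0},{"travel": [0,0,18],"spin": 0},{"travel": [0,0,21],"spin": 0},{"travel": [0,0,24],"spin": 0},{"travel": [0,0,27],"spin": 0},{"travel": [0,0,30],"spin": 0},{"travel": [0,0,33],"spin": 0},{"travel": [0,0,33],"spin": 0}]'

```text
t: 6.22
position: [0.5015, 0.0072, 0.0909]
eef_rot: [3.141, 0.001, 2.352]
contact_force: [-0.3, 0.9, -0.6]
opening: 0.229
gripper_force: 118.6
```

Run:
```python
from h import *
s=snap('side'); im=s['img']; st=ctrl.sense(); print(st['t'],st['position'],st['contact_force'],st['moment'])
a=cv2.resize(im[170:260,190:330],None,fx=5,fy=5,interpolation=cv2.INTER_CUBIC); cv2.imwrite('pics/s4.png',a[:,:,::-1])
```

```text
6.2667 [0.50139595 0.00720484 0.09065275] [-0.09598776 -0.74429659 -0.66682543] [ 0.07250044  0.08509086 -0.03937005]
```

View pics/s4.png

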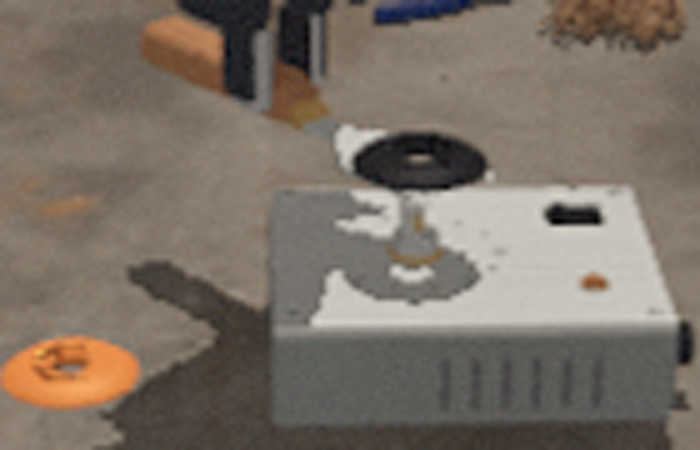

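The side crop shows the stump at (420,160) riding flat on the fork above the bare spindle at (415,230). I'll carry it gently to the clear bench on the left.

Call:
jog_arm --series '[{"travel": [-1,4,2],"spin": 0.01},{"travel": [-3,12,4],"spin": 0.04},{"travel": [-6,24,5],"spin": 0.08},{"travel": [-9,40,5],"spin": 0.13},{"travel": [-12,58,5],"spin": 0.18},{"travel": [-15,76,5],"spin": 0.23},{"travel": [-18,94,5],"spin": 0.28},{"travel": [-21,112,5],"spin": 0.33},{"travel": [-24,130,0],"spin": 0.38},{"travel": [-27,148,-5],"spin": 0.42},{"travel": [-30,166,-15],"spin": 0.45},{"travel": [-33,182,-25],"spin": 0.475},{"travel": [-36,196,-36],"spin": 0.49},{"travel": [-38,204,-47],"spin": 0.49},{"travel": [-38,208,-58],"spin": 0.49},{"travel": [-38,209,-67],"spin": 0.49},{"travel": [-38,209,-75],"spin": 0.49},{"travel": [-38,209,-81],"spin": 0.49},{"travel": [-38,209,-84],"spin": 0.49},{"travel": [-38,209,-85],"spin": 0.49}]'

```text
t: 7.93
position: [0.4632, 0.2151, 0.0048]
eef_rot: [-3.141, -0.0, 2.841]
contact_force: [-0.9, 0.1, -1.6]
opening: 0.234
gripper_force: 118.7
```

Call:
jog_arm --series '[{"travel": [0,0,-1],"spin": 0},{"travel": [0,0,-1],"spin": 0},{"travel": [0,0,-1],"spin": 0},{"travel": [0,0,-1],"spin": 0},{"travel": [0,0,-1],"spin": 0}]' --hand 45 --force 40

```text
t: 8.35
position: [0.4634, 0.2163, 0.0047]
eef_rot: [3.141, 0.0, 2.842]
contact_force: [-0.0, -0.1, 0.5]
opening: 0.525
gripper_force: 0.0
```

Run:
```python
from h import *
st=ctrl.sense(); print(st['t'],st['position'],st['eef_rot'],st['contact_force'],st['opening'])
s=snap('top'); im=s['img']
g=cv2.cvtColor(im,cv2.COLOR_RGB2GRAY)
cv2.imwrite('pics/top4.png',cv2.resize(im[130:290,130:350],None,fx=3.5,fy=3.5,interpolation=cv2.INTER_CUBIC)[:,:,::-1])
```

```text
8.35 [0.46342952 0.21629363 0.00468853] [3.14096304e+00 4.71265053e-04 2.84172467e+00] [-0.03282098 -0.07502473  0.52412996] 0.5248255822219844
```

View pics/top4.png

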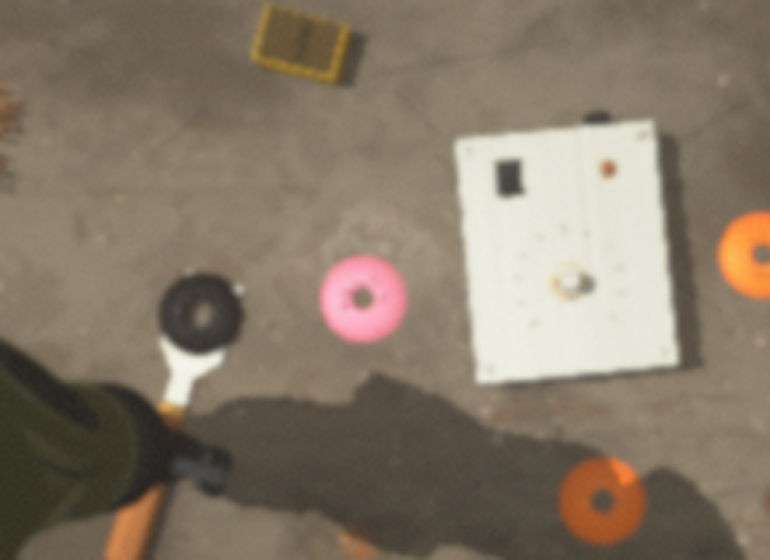

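The top crop shows the stump centred on the fork at (200,312) with the lifter lying flat, and the carton, pink ring and others untouched. I'll go between the handle and the stump, then push the stump off the prong tips.

Call:
jog_arm --series '[{"travel": [0,0,35],"spin": 0},{"travel": [0,0,45],"spin": 0},{"travel": [38,-12,45],"spin": 0},{"travel": [38,-12,45],"spin": 0},{"travel": [38,-12,45],"spin": 0},{"travel": [38,-12,25],"spin": 0},{"travel": [38,-12,8],"spin": 0},{"travel": [38,-12,1],"spin": 0},{"travel": [38,-12,1],"spin": 0},{"travel": [46,-14,1],"spin": 0},{"travel": [54,-17,1],"spin": 0},{"travel": [62,-19,1],"spin": 0},{"travel": [70,-22,1],"spin": 0},{"travel": [78,-24,1],"spin": 0},{"travel": [86,-27,1],"spin": 0},{"travel": [94,-29,0.5],"spin": 0},{"travel": [102,-31,0],"spin": 0},{"travel": [108,-33,-0.5],"spin": 0},{"travel": [112,-34,-1],"spin": 0},{"travel": [114,-35,-1],"spin": 0}]' --hand 10

```text
t: 10.07
position: [0.5744, 0.1823, 0.0039]
eef_rot: [-3.141, -0.005, 2.843]
contact_force: [-8.2, 2.1, 13.5]
opening: 0.115
gripper_force: 7.5
```

Call:
jog_arm --series '[{"travel": [0,0,40],"spin": 0},{"travel": [0,0,80],"spin": 0},{"travel": [-40,-30,120],"spin": 0},{"travel": [-60,-60,150],"spin": 0},{"travel": [-60,-60,150],"spin": 0}]' --hand 60

```text
t: 10.48
position: [0.516, 0.119, 0.1554]
eef_rot: [-3.14, 0.001, 2.841]
contact_force: [1.4, -0.6, -0.2]
opening: 0.701
gripper_force: 0.0
```

Run:
```python
from h import *
st=ctrl.sense(); print(st['t'],st['position'],st['eef_rot'],st['contact_force'],st['opening'])
s=snap('top'); im=s['img']; A=cv2.resize(im[130:290,130:350],None,fx=2.5,fy=2.5,interpolation=cv2.INTER_CUBIC)
w=snap('wrist')['img']; B=cv2.resize(w,(248*2//2*1,186))
o=np.zeros((590,550,3),np.uint8); o[:400]=A; o[400:586,:248]=B; cv2.imwrite('pics/c5.png',o[:,:,::-1])
```

```text
10.4833 [0.51602448 0.11902696 0.15536931] [-3.14032292e+00  8.92206813e-04  2.84145991e+00] [ 1.35071379 -0.6446433  -0.1947782 ] 0.700982499637664
```

View pics/c5.png

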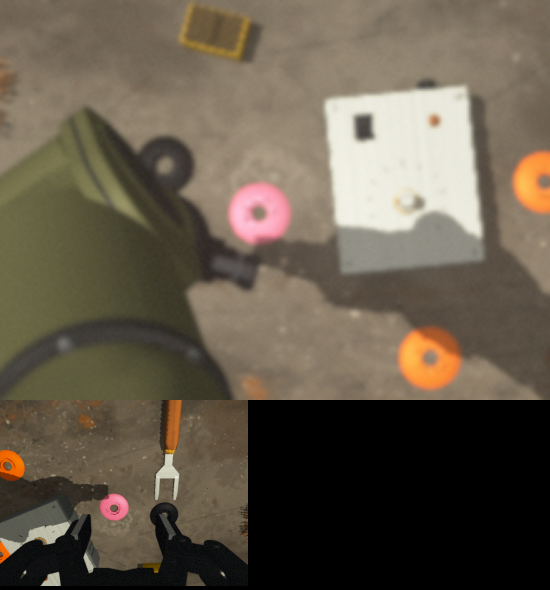

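The top crop shows the stump on bare bench ahead of the prongs, at about (165,165). The wrist inset shows it clear of the tips, and I'll confirm that by depth. Next I'll measure the spindle's flat with the wrist camera.

Call:
jog_arm --series '[{"travel": [30,-40,0],"spin": 0},{"travel": [74,-181,-30],"spin": 0},{"travel": [74,-181,-30],"spin": 0},{"travel": [74,-181,-30],"spin": 0},{"travel": [74,-181,-45],"spin": 0},{"travel": [74,-181,-45],"spin": 0},{"travel": [74,-181,-45],"spin": 0},{"travel": [74,-181,-45],"spin": 0}]'

```text
t: 11.25
position: [0.5915, -0.0587, 0.1076]
eef_rot: [3.14, -0.001, 2.842]
contact_force: [0.5, 1.0, -0.2]
opening: 0.7
gripper_force: 0.0
```

Run:
```python
from h import *
st=ctrl.sense(); print(st['t'],st['position'],st['eef_rot'])
s=snap('wrist'); np.save('w6.npy',s['img']); c=cloud(s); z=c[...,2]*1e3
r=np.hypot(c[...,0]-.5637,c[...,1]+.0538)
k=(r<.03)&(z>68)&(z<82); P=c[k][:,:2]*1e3; print('tip',k.sum(),np.median(z[k]),P.mean(0),cv2.minEnclosingCircle(P.astype(np.float32)))
v,u=np.nonzero(k); print(u.min(),u.max(),v.min(),v.max())
k2=(r<.02)&(z>54)&(z<63); P2=c[k2][:,:2]*1e3; print('collar',k2.sum(),P2.mean(0),cv2.minEnclosingCircle(P2.astype(np.float32)))
ctr=np.array(cv2.minEnclosingCircle(P.astype(np.float32))[0])
a=np.degrees(np.arctan2(*(P-ctr).T[::-1])); d=np.hypot(*(P-ctr).T)
for t in range(-180,180,20):
    q=abs((a-t+180)%360-180)<10; print(t,round(d[q].max(),1) if q.any() else None,end='; ')
np.set_printoptions(linewidth=250)
g=cv2.cvtColor(s['img'],cv2.COLOR_RGB2GRAY)
print();print('gray/10 around tip');print(g[v.min()-12:v.max()+12:2,u.min()-12:u.max()+12:2]//10)
t=snap('top'); c=cloud(t); 
m=(c[...,2]<.02)&(t['img'].max(2)<75); m[:, :150]=0; m[:,230:]=0; m[:150]=0; m[230:]=0
n,l,q,cc=cv2.connectedComponentsWithStats(m.astype(np.uint8)); i=1+np.argmax(q[1:,4]); vv,uu=np.nonzero(l==i); Q=plane(t,np.c_[uu,vv],.004)[:,:2]*1e3; print('stump',cv2.minEnclosingCircle(Q.astype(np.float32)),np.median(c[l==i][:,2]),np.ptp(c[l==i][:,2]))
hs=cv2.cvtColor(t['img'],cv2.COLOR_RGB2HSV); m=(hs[...,1]<50)&(hs[...,2]>130);m[:,:160]=0;m[:,225:]=0;m[:180]=0;m[260:]=0
vv,uu=np.nonzero(m); Q=plane(t,np.c_[uu,vv],.003)[:,:2]*1e3; print('blade',cv2.minAreaRect(Q.astype(np.float32)),len(Q))
```

```text
11.25 [ 0.59147151 -0.05865691  0.10763172] [ 3.14009131e+00 -8.77428730e-04  2.84229797e+00]
tip 537 74.20757012338261 [561.76811197 -54.54273894] ((562.6155395507812, -54.78986358642578), 9.439111709594727)
253 287 175 200
collar 497 [562.39597947 -53.86647019] ((563.9674072265625, -54.77925491333008), 9.986270904541016)
-180 5.8; -160 5.8; -140 6.0; -120 6.2; -100 6.7; -80 9.4; -60 9.4; -40 6.2; -20 4.2; 0 3.5; 20 3.7; 40 4.7; 60 7.3; 80 9.2; 100 9.4; 120 6.3; 140 6.0; 160 5.8; 
gray/10 around tip
[[14 14 14 14 14 14 14 14 12 10  7  9 10  9  9  8  9 10 10 10 12 13 14 15 15 15 15 15 14]
 [14 14 14 14 14 14 11  8  5  4  4  6  6  6  8  8  8  6  8  9 11 10 13 14 15 15 14 15 15]
 [14 13 14 14 14 14 11  5  5  5  7  9 11 12 12 13 13 12 10  8  8 10 10 13 15 15 15 15 15]
 [14 14 14 14 12 10  7  5  4  7 11 12 12 13 12 13 13 13 13 13 11  8 10 12 14 15 15 14 15]
 [13 14 14 11  6  5  5  5  8 11 13 12 11 10  8  8 10 12 13 13 13 11  9 11 12 14 15 15 15]
 [13 14 13  9  5  5  5  7 11 11 10  8  5  4  4  4  5  6  9 12 13 13 11 10 11 14 14 15 15]
 [11 10  7  6  6  5  5  9  7  6  4  4  5  4  4  4  5  
[... 1173 characters left out ...]
4 14 14 15 14 14 14 14 14 14 14]
 [14 14 14 14 14 13 13 13 14 14 14 14 14 14 14 14 13 13 14 14 14 14 14 14 14 15 15 14 14]
 [14 14 14 14 14 13 13 13 13 13 14 14 14 14 14 14 14 13 13 14 14 14 15 15 14 14 14 14 14]
 [14 14 14 14 14 14 13 13 13 14 13 14 14 14 14 14 14 14 14 13 14 14 14 14 14 14 14 14 13]
 [13 14 14 14 14 14 14 13 13 14 13 13 14 14 14 14 14 14 14 14 14 14 14 14 14 14 14 14 14]
 [14 14 14 14 14 14 14 13 13 13 14 14 14 14 14 14 14 14 14 14 14 14 14 14 14 14 14 14 14]]
stump ((602.5363159179688, 170.7515869140625), 24.7684268951416) 0.005057977627818344 0.012493344176373267
blade ((530.9439697265625, 194.43519592285156), (49.00879669189453, 87.95497131347656), 72.0328140258789) 480
```

Run:
```python
from h import *
s=snap('wrist'); c=cloud(s); z=c[...,2]*1e3
hsv=cv2.cvtColor(s['img'],cv2.COLOR_RGB2HSV); g=cv2.cvtColor(s['img'],cv2.COLOR_RGB2GRAY).astype(np.uint8)
r=np.hypot(c[...,0]-.5637,c[...,1]+.0545)
for zt in (70,72,73):
    m=((r<.02)&(z>zt)&(z<80)).astype(np.uint8)
    cn=max(cv2.findContours(m,cv2.RETR_EXTERNAL,cv2.CHAIN_APPROX_NONE)[0],key=len)[:,0]
    P=plane(s,cn,.0745)[:,:2]*1e3; hull=cv2.convexHull(P.astype(np.float32))[:,0]
    d=np.roll(hull,-1,0)-hull; L=np.hypot(*d.T); i=np.argsort(-L)[:3]
    print(zt,m.sum(),'longest edges len/normal deg',[(round(float(L[j]),1),round(float(np.degrees(np.arctan2(-d[j,0],d[j,1]))),1)) for j in i],cv2.minEnclosingCircle(P.astype(np.float32)))
    # line fit of points toward +x
    o=P.mean(0)
    for a0 in (0,8,16):
        n=np.array([np.cos(np.radians(a0)),np.sin(np.radians(a0))]); t=np.array([-n[1],n[0]])
        q=((P-o)@n>1)&(abs((P-o)@t)<4.2)
        vx,vy,_,_=cv2.fitLine(P[q].astype(np.float32),cv2.DIST_HUBER,0,.01,.01).ravel(); an=np.degrees(np.arctan2(vx,-vy)); print('  normal',round((an+90)%180-90,1),q.sum(),((P[q]-o)@n).mean())
# knob from top view
t=snap('top'); c=cloud(t); k=np.zeros(c.shape[:2],bool);k[200:245,390:432]=1
q=k&(c[...,2]>.025); P=c[q][:,:2]*1e3; print('bar',cv2.minAreaRect(P.astype(np.float32)),q.sum(),P.mean(0))
q=k&(c[...,2]>.004); P=c[q][:,:2]*1e3; print('all',cv2.minAreaRect(P.astype(np.float32)),q.sum(),P.mean(0))
```

```text
70 469 longest edges len/normal deg [(5.5, 10.3), (3.8, 6.9), (3.3, 10.3)] ((563.5514526367188, -54.21305847167969), 7.351562976837158)
  normal 8.7 16 3.9531121733877086
  normal 8.7 15 3.9165983431812754
  normal 9.3 16 3.951691840788678
72 437 longest edges len/normal deg [(5.5, 10.3), (3.8, 6.9), (3.3, 10.3)] ((563.3260498046875, -54.71955108642578), 6.9362077713012695)
  normal 9.1 16 3.8508319091537686
  normal 8.7 16 3.8120058157884396
  normal 9.3 16 3.8233071064561575
73 421 longest edges len/normal deg [(5.5, 10.3), (3.8, 6.9), (3.3, 10.3)] ((563.6411743164062, -54.641204833984375), 6.915316104888916)
  normal 9.1 16 3.807313568855008
  normal 8.7 15 3.754750253590116
  normal 9.3 16 3.7641511643982524
bar ((515.051513671875, -185.1698455810547), (43.7125244140625, 311.21466064453125), 8.21748161315918) 358 [ 513.53317794 -223.81028494]
all ((509.4471740722656, -211.73194885253906), (89.87992095947266, 361.5712585449219), 11.543652534484863) 510 [ 522.37750368 -254.91844713]
```

Call:
jog_arm --series '[{"travel": [0,0,30],"spin": 0},{"travel": [-32,-272,30],"spin": 0},{"travel": [-32,-272,30],"spin": 0},{"travel": [-32,-272,30],"spin": 0},{"travel": [-32,-272,30],"spin": 0},{"travel": [-32,-272,30],"spin": 0},{"travel": [-32,-272,30],"spin": 0},{"travel": [-32,-272,30],"spin": 0},{"travel": [-32,-272,30],"spin": 0},{"travel": [-32,-272,30],"spin": 0},{"travel": [-32,-272,30],"spin": 0}]'

```text
t: 12.37
position: [0.5601, -0.3295, 0.1387]
eef_rot: [3.14, 0.0, 2.844]
contact_force: [0.1, -1.0, -0.4]
opening: 0.7
gripper_force: 0.0
```

Run:
```python
from h import *
st=ctrl.sense(); print(st['t'],st['position'],st['eef_rot'])
s=snap('wrist'); c=cloud(s); z=c[...,2]*1e3; hsv=cv2.cvtColor(s['img'],cv2.COLOR_RGB2HSV)
r=np.hypot(c[...,0]-.532,c[...,1]+.325); near=(s['range_z']>.1)&(r<.05)
def rect(m,n,zz):
    k,l,q,_=cv2.connectedComponentsWithStats(m.astype(np.uint8)); i=1+np.argmax(q[1:,4]); v,u=np.nonzero(l==i)
    P=plane(s,np.c_[u,v],zz)[:,:2]*1e3; print(n,cv2.minAreaRect(P.astype(np.float32)),len(P),P.mean(0),'hull pts edges',q[i][:4])
    h=cv2.convexHull(P.astype(np.float32))[:,0]; d=np.roll(h,-1,0)-h; L=np.hypot(*d.T)
    print('   ',[(round(float(L[j]),1),round(float(np.degrees(np.arctan2(d[j,1],d[j,0]))%180),1)) for j in np.argsort(-L)[:5]])
print('max z',z[near].max())
rect(near&(z>28),'bar',.033)
rect(near&(z>3),'all',.006)
q=near&(z>20)&(hsv[...,2]>110)&(hsv[...,1]<70); rect(q,'white',.033)
```

```text
12.3667 [ 0.56007641 -0.32947741  0.13866543] [3.13968520e+00 3.99887374e-04 2.84425292e+00]
max z 197.25782971576223
bar ((629.3109741210938, -441.18438720703125), (58.6776237487793, 125.37334442138672), 28.23139190673828) 4925 [ 617.38811473 -438.02241963] hull pts edges [ 99 258 108 126]
    [(65.4, 118.2), (56.6, 102.6), (30.3, 143.3), (23.2, 111.8), (17.9, 1.4)]
all ((644.4867553710938, -455.59869384765625), (65.07477569580078, 139.0418243408203), 28.23140525817871) 4925 [ 631.26405874 -452.09192822] hull pts edges [ 99 258 108 126]
    [(69.7, 118.2), (62.8, 102.6), (33.7, 143.3), (25.7, 111.8), (19.9, 1.4)]
white ((546.8710327148438, -328.3516540527344), (2.9112765789031982, 16.216934204101562), 84.96868896484375) 97 [ 546.92096367 -328.37773456] hull pts edges [271 174   8  23]
    [(6.5, 175.0), (5.9, 176.4), (3.6, 174.0), (3.6, 174.0), (2.9, 176.6)]
```

Run:
```python
from h import *
s=snap('wrist'); c=cloud(s); z=c[...,2]*1e3; r=np.hypot(c[...,0]-.532,c[...,1]+.325)
for lo,zz in ((30,.033),(4,.007)):
    m=((z>lo)&(z<42)&(r<.045)).astype(np.uint8)
    k,l,q,_=cv2.connectedComponentsWithStats(m); i=1+np.argmax(q[1:,4]); P=c[l==i]*1e3
    f=P[:,:2].astype(np.float32); print(lo,cv2.minAreaRect(f),len(f),f.mean(0),cv2.minEnclosingCircle(f))
    h=cv2.convexHull(f)[:,0]; d=np.roll(h,-1,0)-h; L=np.hypot(*d.T)
    print('   ',[(round(float(L[j]),1),round(float(np.degrees(np.arctan2(d[j,1],d[j,0]))%180),1)) for j in np.argsort(-L)[:5]])
```

```text
30 ((535.4583129882812, -326.9779357910156), (20.11343002319336, 42.9818115234375), 84.82816314697266) 1780 [ 534.5125  -326.74503] ((535.1210327148438, -326.691650390625), 22.315401077270508)
    [(22.0, 174.8), (17.7, 174.6), (9.1, 176.1), (7.9, 85.8), (7.5, 174.4)]
4 ((535.4155883789062, -326.8111572265625), (41.64761734008789, 41.211334228515625), 40.83351516723633) 2713 [ 534.0546 -325.8072] ((535.0851440429688, -326.7867431640625), 22.32239532470703)
    [(10.3, 85.2), (9.6, 127.4), (7.9, 85.8), (7.2, 43.6), (7.1, 40.8)]
```

Call:
jog_arm --series '[{"travel": [-25,2.5,-20],"spin": 0.1},{"travel": [-25,2.5,-50],"spin": 0.207},{"travel": [-25,2.5,-70],"spin": 0.207},{"travel": [-25,2.5,-85],"spin": 0.207},{"travel": [-25,2.5,-105],"spin": 0.207},{"travel": [-25,2.5,-120],"spin": 0.207},{"travel": [-25,2.5,-127],"spin": 0.207},{"travel": [-25,2.5,-127],"spin": 0.207},{"travel": [-25,2.5,-127],"spin": 0.207}]' --hand 55

```text
t: 13.22
position: [0.5348, -0.3282, 0.0117]
eef_rot: [3.141, 0.0, 3.05]
contact_force: [0.9, -0.1, 0.6]
opening: 0.641
gripper_force: 0.0
```

Call:
jog_arm --series '[{"travel": [0.5,1,0],"spin": 0},{"travel": [0.5,1,0],"spin": 0},{"travel": [0.5,1,0],"spin": 0},{"travel": [0.5,1,0],"spin": 0},{"travel": [0.5,1,0],"spin": 0},{"travel": [0.5,1,0],"spin": 0}]' --hand 0 --force 100

```text
t: 13.72
position: [0.5355, -0.3284, 0.0127]
eef_rot: [-3.141, 0.002, 3.049]
contact_force: [-0.3, 1.2, 5.9]
opening: 0.216
gripper_force: 98.4
```

Call:
jog_arm --series '[{"travel": [0,0,25],"spin": 0.05},{"travel": [0,0,60],"spin": 0.15},{"travel": [0,0,95],"spin": 0.248},{"travel": [0,30,120],"spin": 0.248},{"travel": [28,272,120],"spin": 0.248},{"travel": [28,272,120],"spin": 0.248},{"travel": [28,272,120],"spin": 0.248},{"travel": [28,272,120],"spin": 0.248},{"travel": [28,272,120],"spin": 0.248},{"travel": [28,272,120],"spin": 0.248},{"travel": [28,272,120],"spin": 0.248},{"travel": [28,272,120],"spin": 0.248},{"travel": [28,272,120],"spin": 0.248},{"travel": [28,272,120],"spin": 0.248}]'

```text
t: 14.88
position: [0.5624, -0.0585, 0.1313]
eef_rot: [-3.14, -0.001, -2.989]
contact_force: [-0.4, 0.7, -0.3]
opening: 0.211
gripper_force: 98.0
```

Run:
```python
from h import *
st=ctrl.sense(); print(st['t'],st['position'],st['eef_rot'],st['contact_force'])
t=st['position']; a=st['eef_rot'][2]-np.pi; print('yaw',np.degrees(a))
# knob in hand from wrist depth: skirt/bar tail visible between fingers
for n in('wrist','top','side'):
    s=snap(n); c=cloud(s); d=(c-t)*1e3; x=d[...,0]*np.cos(a)+d[...,1]*np.sin(a); y=-d[...,0]*np.sin(a)+d[...,1]*np.cos(a)
    k=(abs(x)<30)&(abs(y)<30)&(d[...,2]<-1)&(d[...,2]>-16); print(n,k.sum())
    if k.sum()>5: print([np.round(np.percentile(q[k],[1,50,99]),1) for q in (x,y,d[...,2])])
    # bar points (narrow) ahead/behind fingers
    k=(abs(x)>12)&(abs(x)<26)&(abs(y)<10.5)&(d[...,2]>-4)&(d[...,2]<30)
    if k.sum()>5: print(' bar',k.sum(),[np.round(np.percentile(q[k],[1,50,99]),1) for q in (x,y,d[...,2])])
```

```text
14.8833 [ 0.56238393 -0.05845382  0.13130097] [-3.14013592e+00 -6.50959113e-04 -2.98893559e+00] [-0.36359271  0.67789682 -0.33508909]
yaw -351.2533946598379
wrist 1159
[array([-22. , -12.9,  -2. ]), array([-20.2,   0.1,  20. ]), array([-12.2,  -6.6,  -1.4])]
 bar 3288 [array([-22.2, -18. ,  19.6]), array([-9.8, -0.1,  9.5]), array([-3.1, 20.2, 22. ])]
top 0
side 136
[array([-21. ,  -1.2,  20.9]), array([-21.9, -12.3,   5.9]), array([-12. ,  -5.7,  -1.1])]
 bar 130 [array([-21.2, -12.8,  21.9]), array([-10.3,  -7.9,   8.1]), array([-3.6, 12.6, 22.7])]
```

Call:
jog_arm --series '[{"travel": [1,3,-15],"spin": 0},{"travel": [1,3,-28],"spin": 0},{"travel": [1,3,-36],"spin": 0},{"travel": [1,3,-38],"spin": 0},{"travel": [1,3,-38],"spin": 0},{"travel": [1,3,-38],"spin": 0},{"travel": [1,3,-38],"spin": 0}]'

```text
t: 15.62
position: [0.5642, -0.0534, 0.0939]
eef_rot: [-3.142, 0.001, -2.987]
contact_force: [-0.0, 0.0, -0.7]
opening: 0.209
gripper_force: 98.0
```

Run:
```python
from h import *
for i in range(3):
    st=ctrl.sense(); print(st['t'],np.round(st['position'],4),st['eef_rot'],np.round(st['contact_force'],2))
    s=snap('side')
c=cloud(s); g=s['img'].max(2)
k=(abs(c[...,0]-.563)<.035)&(abs(c[...,1]+.06)<.05)&(c[...,2]>.0515)&(c[...,2]<.125)
v,u=np.nonzero(k)
for r in range(v.min(),v.max()+1):
    q=v==r
    if q.sum()>2:
        uu=u[q]; P=c[r,uu]*1e3; print(r,uu.min(),uu.max(),'x mid',round(plane(s,[(uu.min()+uu.max())/2,r],.08)[0][0],4),np.round([P[:,0].min(),P[:,0].max(),np.median(P[:,1]),np.median(P[:,2])],1))
```

```text
15.6167 [ 0.5642 -0.0534  0.0939] [-3.14151037e+00  1.14789991e-03 -2.98670017e+00] [-0.    0.02 -0.69]
15.6667 [ 0.5642 -0.0535  0.094 ] [-3.14142254e+00  1.18702849e-03 -2.98661955e+00] [ 0.68  0.38 -0.78]
15.7167 [ 0.5641 -0.0534  0.0939] [-3.14147939e+00  1.18376965e-03 -2.98652380e+00] [ 0.01 -0.15 -0.93]
189 264 281 x mid 0.5621 [546.4 580.7 -47.6 116.3]
190 262 283 x mid 0.5623 [542.6 584.8 -54.3 117.1]
191 262 283 x mid 0.5624 [542.6 584.9 -67.  120.1]
192 262 283 x mid 0.5625 [542.6 584.9 -65.6 117.4]
193 262 283 x mid 0.5627 [542.7 584.9 -66.8 115.7]
194 262 283 x mid 0.5628 [542.7 585.  -66.9 113.5]
195 262 283 x mid 0.563 [542.8 585.  -67.5 111.6]
196 262 283 x mid 0.5631 [542.7 585.1 -66.3 108.8]
197 262 283 x mid 0.5632 [542.8 585.2 -66.8 107.1]
198 262 283 x mid 0.5633 [542.9 585.2 -67.8 105.4]
199 262 283 x mid 0.5635 [542.9 585.3 -68.4 103.5]
200 262 283 x mid 0.5636 [543.  585.4 -67.1 100.4]
201 262 283 x mid 0.5637 [542.9 585.4 -67.5  98.6]
202 262 283 x mid 0.5638 [542.9 585.5 -66.   95.7]
203 263 283 x mid 0.565 [545.3 585.6 -65.7  93.2]
204 263 282 x mid 0.5641 
[... 704 characters left out ...]
 0.555 [532.8 574.2 -61.5  58. ]
219 262 282 x mid 0.5648 [543.3 584.6 -61.5  55.6]
220 255 283 x mid 0.5592 [529.1 586.6 -60.7  53.1]
221 264 286 x mid 0.5708 [547.8 592.8 -63.2  52.1]
222 258 287 x mid 0.5661 [535.8 594.9 -68.2  51.6]
223 257 273 x mid 0.552 [534.  566.4 -72.5  51.6]
224 263 283 x mid 0.5672 [546.3 586.7 -76.7  51.7]
225 256 287 x mid 0.5645 [532.5 594.8 -80.6  51.7]
226 255 282 x mid 0.559 [530.7 584.7 -85.6  51.8]
227 257 284 x mid 0.5629 [535.  588.8 -89.7  51.6]
228 262 284 x mid 0.5676 [545.1 588.8 -94.1  51.7]
229 255 278 x mid 0.5557 [531.5 576.9 -99.8  51.8]
230 255 281 x mid 0.5586 [ 531.8  582.9 -103.2   51.9]
231 257 288 x mid 0.567 [ 535.9  596.6 -106.3   51.7]
```

Call:
jog_arm --series '[{"travel": [-0.3,-0.8,-3],"spin": 0},{"travel": [-0.3,-0.8,-5],"spin": 0},{"travel": [-0.3,-0.8,-7],"spin": 0},{"travel": [-0.3,-0.8,-8],"spin": 0},{"travel": [-0.3,-0.8,-9],"spin": 0},{"travel": [-0.3,-0.8,-10],"spin": 0},{"travel": [-0.3,-0.8,-10],"spin": 0}]'

```text
t: 16.35
position: [0.5633, -0.0541, 0.0831]
eef_rot: [3.141, -0.0, -2.986]
contact_force: [0.6, 0.2, 0.7]
opening: 0.207
gripper_force: 98.0
```

The bore has entered, since the knob's underside is 4 mm below the spindle's end with almost no force. Pushing on.

Call:
jog_arm --series '[{"travel": [0,0,-1],"spin": 0},{"travel": [0,0,-2],"spin": 0},{"travel": [0,0,-3],"spin": 0},{"travel": [0,0,-4],"spin": 0},{"travel": [0,0,-5],"spin": 0},{"travel": [0,0,-6],"spin": 0},{"travel": [0,0,-6],"spin": 0}]'

```text
t: 16.93
position: [0.5637, -0.0543, 0.0775]
eef_rot: [-3.141, 0.001, -2.987]
contact_force: [0.2, -1.5, 4.2]
opening: 0.212
gripper_force: 98.5
```

Call:
jog_arm --series '[{"travel": [0,0,-1],"spin": 0},{"travel": [0,0,-2],"spin": 0},{"travel": [0,0,-3],"spin": 0},{"travel": [0,0,-4],"spin": 0},{"travel": [0,0,-5],"spin": 0},{"travel": [0,0,-6],"spin": 0},{"travel": [0,0,-6],"spin": 0}]'

```text
t: 17.52
position: [0.5638, -0.054, 0.0712]
eef_rot: [3.141, 0.001, -2.986]
contact_force: [0.8, -0.4, 2.1]
opening: 0.209
gripper_force: 98.2
```

Call:
jog_arm --series '[{"travel": [0,0,-1],"spin": 0},{"travel": [0,0,-2],"spin": 0},{"travel": [0,0,-3],"spin": 0},{"travel": [0,0,-4],"spin": 0},{"travel": [0,0,-5],"spin": 0},{"travel": [0,0,-6],"spin": 0},{"travel": [0,0,-6],"spin": 0},{"travel": [0,0,-6],"spin": 0}]'

```text
t: 18.18
position: [0.5638, -0.054, 0.0665]
eef_rot: [-3.141, 0.001, -2.986]
contact_force: [-0.7, -1.2, 13.6]
opening: 0.212
gripper_force: 100.1
```

Call:
jog_arm --series '[{"travel": [0,0,-1],"spin": 0},{"travel": [0,0,-2],"spin": 0},{"travel": [0,0,-2],"spin": 0},{"travel": [0,0,-2],"spin": 0},{"travel": [0,0,-2],"spin": 0},{"travel": [0,0,-2],"spin": 0}]'

```text
t: 18.68
position: [0.5639, -0.054, 0.0663]
eef_rot: [-3.14, 0.002, -2.986]
contact_force: [-4.0, -1.3, 28.7]
opening: 0.208
gripper_force: 102.1
```

Run:
```python
from h import *
st=ctrl.sense(); print(st['t'],st['position'],st['contact_force'],st['gripper_force'])
s=snap('side'); c=cloud(s); x=(c[...,0]-.5638)*1e3; y=(c[...,1]+.054)*1e3; z=c[...,2]*1e3; dk=s['img'].max(2)<70
k=(abs(x)<23)&(y<-5)&(y>-24)&(z>51)&(z<75)&dk; print('knob low z',np.percentile(z[k],[1,10,50]),k.sum())
st=ctrl.sense(); print(st['position'],st['contact_force'])
```

```text
18.6833 [ 0.56393305 -0.05401008  0.06627092] [-3.96746827 -1.28492171 28.69046468] 102.10813611047342
knob low z [54.33724014 56.58596818 61.41905882] 147
[ 0.56391888 -0.05399712  0.06625567] [-4.6772614  -0.69550438 28.25481329]
```

The TCP stopped at z = 66.3 mm, against 66.2 mm expected for home and fully pressed. The skirt's underside is at 54 mm, with a steady 28 N push. Handing in.

```bash
python3 -c "
from rig import ctrl
print(ctrl.hand_in())"
```

```text
the job is handed in; nothing more can be done
None
```

The job is handed in at 18.7 s: the stump and lifter lie on the bench clear of the controller, and the new knob is home, aligned, and held pressed at the stop with about 28 N.

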